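Pack and clamp the carved panel

ROBOT

A 7-joint arm with a two-finger parallel gripper is mounted at the origin on the work surface. World frame = base frame: x ahead of the robot, y to its left, z up, the work surface at z = 0. Lengths are in m, angles in rad, forces in N, time in s.
With the tool pointing down it reaches from about 0.35 to 0.9 m from the base axis. Payload 8.1 kg.
Tool frame: the origin (TCP) lies at the very end of the fingers, on their centre line; the grasp point (between the pads) lies 19 mm behind it; z points along the fingers, y is the line along which they close (so a half turn about z gives the same grasp; the last joint's range is limited). The gripper opens to 92 mm and grips with 3 to 60 N. Pads are 19 mm wide; open, the fingers measure 130 mm over their backs; the gripper's body (75 mm by 190 mm) begins 47 mm behind the grasp point.
Start: joints at [1.166, 0.434, 0.025, 1.573, -0.012, 1.134, -0.075], TCP at [0.186, -0.597, 0.203] pointing down, gripper open.
Joint ranges: [-2.62, 2.62], [-0.44, 2.09], [-1.27, 1.32], [0.08, 2.57], [-1.32, 4.46], [0.12, 2], [-2.74, 2.74]. Speed limits (rad/s): [2.22, 2.22, 3.01, 3.01, 3.14, 3.14, 3.14].

INTERFACE

Orientations are given as a rotation vector (axis times angle).
In Python, from cell import observe, get_image, sign_off, find_in, trace, place_of gives the robot as it stands. The module is installed in compiled form; this text tells all that it offers.
- The arm moves only by the shell command python3 -m handwheel 'ROWS' [OPENING] [FORCE]. ROWS is JSON, a list of rows, each a list of 6 numbers: the shift along the tool's x, y, z each as a share of 0.02 m, from -1 to 1, then the turn, a rotation vector about the tool's x, y, z each as a share of 4 degrees, from -1 to 1. A call has 1 to 8 rows; each row shifts and turns the commanded pose from where the row before left it, along the tool's axes as they then stand; what a row does not reach is not made up. A row lasts 1/12 s, in which the tool goes at most 41.7 mm and 7.16 degrees, less where a joint would pass 70% of its speed; a pose out of reach is approached as far as the arm can. A call with a number of a shift or a turn outside -1 to 1 is refused whole. A call with a gripper value outside its range is refused whole. OPENING is the opening, from 0 (shut) to 1 (fully open), set as the call begins (- or left out, the last holds). The fingers move at their own pace and stop on an object; FORCE is the grip in N (left out, the last holds). Time passes only in rows, so rows that do not move let the fingers close. It gives the time, the measured TCP pose, the force, the opening and the grip force at its end, in the units of the state.
- observe(): the state, without advancing time (a new reading comes with each control period).
- get_image(name): name is "scene" or "top" or "wrist"; returns a dict with "image" (480x640x3 uint8, red, green, blue), "fx", "fy", "cx", "cy" (pixels), "position" and "orientation" of the camera in the world. Camera axes: x right, y down, z forward; pixel columns grow to the right and rows downward; lengths in m; the calibration is good to about 2 mm. The wrist camera is an equidistant fisheye: a pixel r from the principal point sees the ray r / f radians off the axis. A picture is of the moment at which its call begins. There is no depth.
- sign_off(): hands the job in; it is judged then, once.
Trained networks look in the newest picture that a camera, given by its name, has taken for a name from the list of things; names that differ only in an ending like _2 or _b are one class to them, and where a whole thing is asked for, a point or a joint stands for the part that bears it (a point fixed in the world has none). Each returns a list of dicts, best first, with "score" (0 to 1); they miss things now and then, are a little off and sometimes report something else, mostly with a low value. They report only what shows in the picture. A call takes as long as a camera call. They do not tell look-alikes from the thing itself.
- find_in(label, camera): "rect" ([centre column, centre row, width, height] as shares, 0 to 1, of the picture: columns of its width, rows of its height, round what is visible of it).
- trace(label, camera): "region" (480x640 bool, what is visible of it) and "rect" ([centre column, centre row, width, height] as shares, 0 to 1, of the picture: columns of its width, rows of its height, round what is visible of it).
- place_of(label, camera): "point" ([column, row] as shares, 0 to 1, of the picture: columns of its width, rows of its height: a listed point, or the origin of a listed thing).
The state is a dict: "clock": time; "joints": joint angles; "dq": joint speeds; "joint_efforts": joint torques, N m; "position": TCP position; "ee_rot": TCP orientation; "force": force on the tool from outside, world axes, zero at the start; "ft_torque": the same for the moment, N m; "width": opening from 0.0 (shut) to 1.0 (fully open); "gripper_force": force on a finger pad.
Only numpy, scipy, OpenCV 4.12 (cv2) and the standard library are available. Lean on these libraries where they do the work, as an engineer would, in place of code of your own. Each camera call takes 0.05 s, during which the arm holds its last target. There are 200 camera calls.

TASK

Clamp the carved panel in the jig for carving: slide it home against the fence, stand the packing block that suits the gap between panel and jaw (it must go in with the jaw drawn back, and the jaw, which slides only 26 mm, must still reach it) upright on the jig with its long side along the panel's edge, and push the jaw up so that panel and block stay firmly squeezed between jaw and fence once you let go. Press firmly but do not crush the softwood: keep the squeeze below about 50 N. Leave the other two blocks and the bench tools where they are.

Things in the scene. Friction and masses are not known exactly. Their poses are not given: they have to be found in the camera images.
- jig: plywood clamping jig fixed to the bench, 250 (x) x 290 (y) x 18 mm thick. Origin on the bench under it (the board spans y -135 to +155 mm); its upper face is at z = 18 mm. Clamping runs along its y axis: the fence is on the -y side, the sliding jaw on the +y side, both centred on x = 0.
- fence: fixed dark batten on the jig, 240 (x) x 30 (y) x 26 mm tall. Its place differs from start to start. Origin on the jig's upper face, at the middle of the foot of the vertical face that meets the panel; the batten lies on its -y side, axes as the jig's.
- panel: loose carved softwood panel lying flat on the jig, 180 (x) x 90 (y) x 22 mm thick, 0.3 kg, with a round boss carved in the middle of its upper face (50 mm across and straight-sided for 12 mm, 18 mm high at its tip, so 40 mm in all above the jig). Origin: centre of the underside, z up.
- jaw (a joint): sliding jaw of the jig, m: 0 = drawn fully back (away from the fence), 0.026 = its forward end of travel towards the fence (-y of the jig). The slide is stiff (about 7 N to move) and stays where it is left.
- jaw_face (a point): moves with the jaw: middle of the foot of its clamping face, at the height of the jig's upper face; axes as the jig's. The jaw is a block 60 (x) x 70 (y, behind the face) x 30 mm tall, faced with springy cork that gives about 1 mm when pressed hard.
- jaw_grip (a point): moves with the jaw: centre of the top of its square grip post, 30 x 30 mm and 46 mm tall on top of the jaw (its top 76 mm above the jig's upper face), 45 mm behind the clamping face.
- block_a: plain wooden packing block standing on the bench, 64 (x, long side) x 18 (y, thickness) x 60 mm tall. Origin: centre of the underside, z up.
- block_b: plain wooden packing block standing on the bench, 64 (x, long side) x 36 (y, thickness) x 60 mm tall. Origin: centre of the underside, z up.
- block_c: plain wooden packing block standing on the bench, 64 (x, long side) x 54 (y, thickness) x 60 mm tall. Origin: centre of the underside, z up.
- mallet_big: bystander: big turned carving mallet standing on its head, 80 mm across, 190 mm tall. Origin at its underside.
- mallet_small: bystander: small turned mallet standing on its head, 58 mm across, 137 mm tall. Origin at its underside.
- glue: bystander: glue bottle, 56 mm across, 160 mm tall. Origin at its underside.
- gouge_long: bystander: carving gouge lying flat, 230 mm long, 22 mm thick, blade to its +x. Origin at its underside.
- gouge_short: bystander: carving gouge lying flat, 190 mm long, 22 mm thick, blade to its +x. Origin at its underside.
- stone: bystander: sharpening stone, 150 x 50 x 25 mm. Origin at its underside.
- pencil_cup: bystander: clear cup of pencils, 68 mm across, 155 mm tall with the pencils. Origin at its underside.
There are look-alikes about, which are no part of the job. What is shaped like the block_b but blue or yellow is not meant.

How it is judged:
By the outcome, as a careful person would: the job done as asked, in the order asked, and still so for the second after the job is handed in, with the robot touching nothing.
It also fails if it takes over 54 s, if anything falls off the work surface, if the arm or the gripper's body presses on something with over 40 N, if the wrist force passes 120 N, or if a joint passes its speed limit or range.

## Working session

There is one attempt and no reset: what is moved stays moved. The work goes in short steps, Python scripts to look and compute and a shell command to move; the robot and the scene stay as the last step left them, time stands still between calls to the robot, and variables do not carry over. Pictures are saved under pics/ and viewed, at most 10 in all, crops included, and the job is handed in when it is done.

```bash
mkdir -p pics
cat > h.py <<'E'
import numpy as np, cv2
from scipy.spatial.transform import Rotation as R
from cell import *
def cam(n):
    c=get_image(n); c['R']=R.from_rotvec(c['orientation']).as_matrix() if np.size(c['orientation'])==3 else (R.from_quat(c['orientation']).as_matrix() if np.size(c['orientation'])==4 else np.array(c['orientation']))
    return c
def ray(c,u,v):  # pinhole
    return c['R']@np.array([(u-c['cx'])/c['fx'],(v-c['cy'])/c['fy'],1])
def hit(c,u,v,z):
    d=ray(c,u,v); p=np.array(c['position']); return p+d*(z-p[2])/d[2]
def proj(c,X):
    q=c['R'].T@(np.array(X)-c['position']); return c['cx']+c['fx']*q[0]/q[2],c['cy']+c['fy']*q[1]/q[2]
E
python3 - <<'E'
from h import *
for n in ['top','scene']:
    c=cam(n); cv2.imwrite(f'pics/{n}0.png',c['image'][:,:,::-1]); print(n,c['position'],c['orientation'],c['fx'],c['cx'],c['cy'])
    for l in ['jig','fence','panel','jaw_face','jaw_grip','block_a','block_b','block_c']:
        for d in place_of(l,n)[:4]:
            u,v=d['point'][0]*640,d['point'][1]*480
            z={'fence':.018,'panel':.018,'jaw_face':.018,'jaw_grip':.094}.get(l,0)
            print(l,round(d['score'],2),round(u),round(v),hit(c,u,v,z).round(4))
print(observe())
E
```

```text
top [0.42219972 0.0379607  1.04600563] [-2.13876499  2.1400252  -0.15233605] 438.3495617994154 322.42322296597774 240.7185206050212
jig 0.63 377 257 [ 0.5421 -0.084   0.    ]
jig 0.38 194 268 [0.5146 0.3545 0.    ]
fence 0.78 408 259 [ 0.5338 -0.1558  0.018 ]
fence 0.22 197 339 [0.3489 0.3346 0.018 ]
panel 0.85 388 263 [ 0.5251 -0.1071  0.018 ]
panel 0.4 326 262 [0.5281 0.039  0.018 ]
jaw_face 0.68 348 260 [ 0.5313 -0.013   0.018 ]
jaw_face 0.16 323 259 [0.5347 0.0459 0.018 ]
jaw_grip 0.63 324 260 [0.5249 0.0418 0.094 ]
block_a 0.76 254 228 [0.6127 0.213  0.    ]
block_a 0.71 271 273 [0.5024 0.1697 0.    ]
block_a 0.68 144 281 [0.4831 0.4719 0.    ]
block_a 0.59 256 317 [0.3993 0.204  0.    ]
block_b 0.76 254 228 [0.6127 0.213  0.    ]
block_b 0.71 271 273 [0.5024 0.1697 0.    ]
block_b 0.68 144 281 [0.4831 0.4719 0.    ]
block_b 0.59 256 317 [0.3993 0.204  0.    ]
block_c 0.76 254 228 [0.6127 0.213  0.    ]
block_c 0.71 271 273 [0.5024 0.1697 0.    ]
block_c 0.68 144 281 [0.4831 0.4719 0.    ]
block_c 0.59 256 317 [0.3993 0.204  0.    ]
scene [ 1.41316003 -0.37667599  1.0512484 ] [-
[... 822 characters left out ...]
   ]
{'clock': 0.9, 'joints': array([ 1.16638498,  0.43449488,  0.02501286,  1.57319968, -0.0115861 ,
        1.13397545, -0.07507286]), 'dq': array([-0.00028774, -0.0009549 ,  0.00052763, -0.00021162, -0.0010723 ,
       -0.0022063 , -0.00077067]), 'joint_efforts': array([-1.47072311e-03, -6.67643166e+01,  9.83386338e-01, -3.14809871e+01,
       -6.06845669e-02,  3.27314751e-02, -2.51207643e-05]), 'position': array([ 0.18575181, -0.59678528,  0.2034453 ]), 'ee_rot': array([ 3.10583239e+00,  4.72177233e-01, -2.17753257e-05]), 'force': array([ 0.11250355,  0.67083951, -0.01149263]), 'ft_torque': array([ 0.02375374,  0.02179253, -0.07068493]), 'gripper_force': 0.0, 'width': 0.9968615227438432}
```

View pics/top0.png

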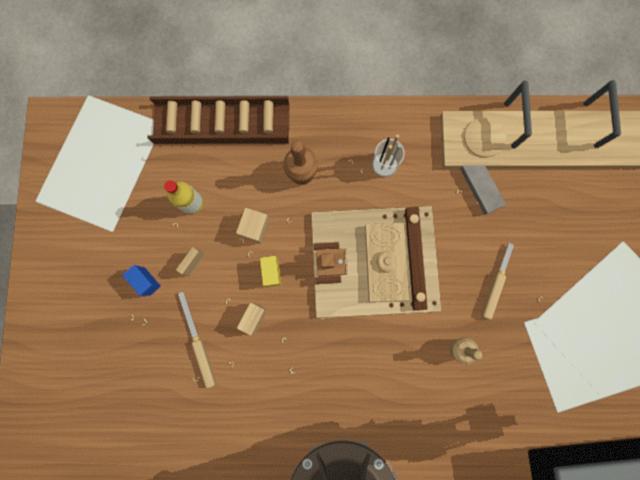

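View pics/scene0.png

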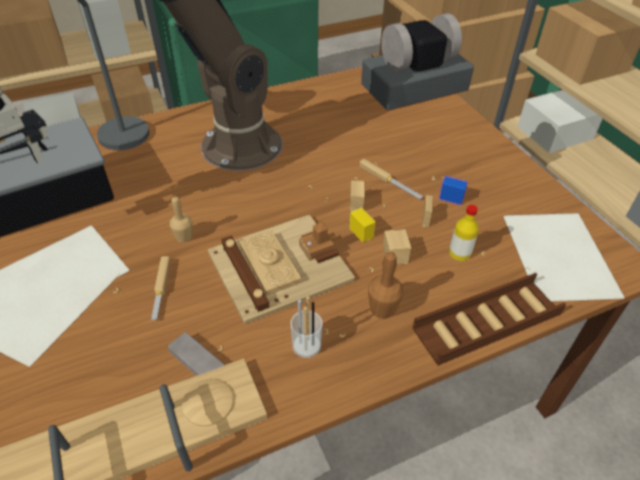

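```bash
cat > m.py <<'E'
from h import *
c=cam('top')
im=c['image'][195:330,225:455]; cv2.imwrite('pics/jig1.png',cv2.resize(im,None,fx=3.4,fy=3.4,interpolation=cv2.INTER_CUBIC)[:,:,::-1])
for l,z in [('jig',.018),('fence',.044),('panel',.040),('jaw_face',.048),('block_a',.06)]:
    for d in trace(l,'top')[:5]:
        if d['score']<.4: continue
        k=max(cv2.findContours(d['region'].astype(np.uint8),0,2)[0],key=cv2.contourArea)[:,0]
        P=np.array([hit(c,u,v,z)[:2] for u,v in k])
        (cx,cy),(w,h),a=cv2.minAreaRect((P*1000).astype(np.float32))
        print(l,round(d['score'],2),np.round([cx,cy,w,h,a],1),'px',k.mean(0).round())
E
python3 m.py
```

```text
jig 0.69 [531.6 -76.4 252.7 289.5   2.7] px [393. 261.]
fence 0.77 [ 535.6 -167.4  236.2   34.9    2.9] px [414. 252.]
panel 0.71 [ 527.  -100.6  180.8   95.3    1.3] px [385. 263.]
jaw_face 0.6 [524.1  25.4  63.4  69.9   3. ] px [333. 264.]
block_a 0.9 [397.7 202.8  44.   69.9  64. ] px [253. 318.]
block_a 0.75 [482.9 454.2  79.3  51.6  40.7] px [140. 280.]
block_a 0.69 [524.7 345.6  35.4  67.3  55. ] px [191. 260.]
```

View pics/jig1.png

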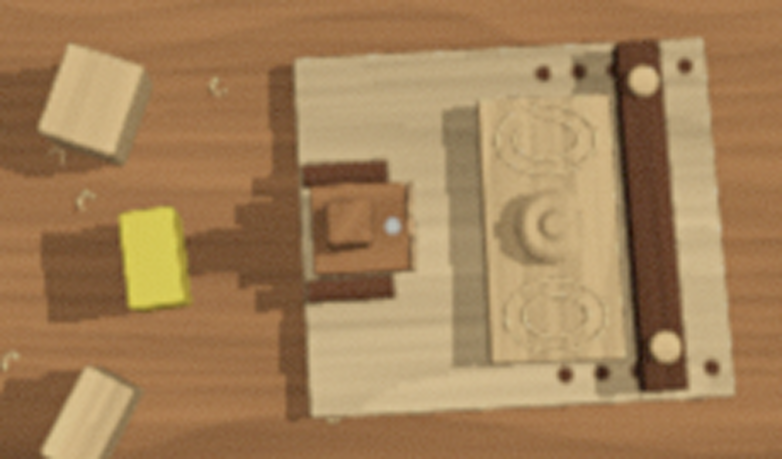

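```bash
python3 -m handwheel '[[0,0,0,0,0,-1],[0,0,0,0,0,-1],[0,0,0,0,0,-1],[0,0,0,0,0,-1],[0,0,0,0,0,-1],[0,0,0,0,0,-1],[0,0,0,0,0,-1],[0,0,0,0,0,-1]]' 0 20 >/dev/null
python3 -m handwheel '[[0,0,0,0,0,-1],[0,0,0,0,0,-1],[0,0,0,0,0,-1],[0,0,0,0,0,-1],[0,0,0,0,0,-1],[0,0,0,0,0,-1],[0,0,0,0,0,-1],[0,0,0,0,0,-1]]' >/dev/null
python3 -m handwheel '[[0,0,0,0,0,-1],[0,0,0,0,0,-1],[0,0,0,0,0,-0.9]]'
python3 -m handwheel '[[0.97,0.655,0,0,0,0],[0.97,0.655,0,0,0,0],[0.97,0.655,0,0,0,0],[0.97,0.655,0,0,0,0],[0.97,0.655,0,0,0,0],[0.97,0.655,0,0,0,0],[0.97,0.655,0,0,0,0]]'
python3 -m handwheel '[[0.97,0.655,0,0,0,0],[0.97,0.655,0,0,0,0],[0.97,0.655,0,0,0,0],[0.97,0.655,0,0,0,0],[0.97,0.655,0,0,0,0],[0.97,0.655,0,0,0,0],[0.97,0.655,0,0,0,0]]'
```

```text
clock: 2.78
position: [0.1857, -0.5968, 0.2034]
ee_rot: [-2.161, -2.28, 0.0]
force: [-0.6, 0.8, -0.1]
width: 0.003
gripper_force: 0.0
clock: 3.37
position: [0.2709, -0.4556, 0.2036]
ee_rot: [2.165, 2.276, -0.0]
force: [-0.0, -0.1, 1.3]
width: 0.009
gripper_force: 0.0
clock: 3.95
position: [0.3557, -0.3154, 0.2036]
ee_rot: [2.165, 2.276, -0.0]
force: [0.8, 0.3, 0.8]
width: 0.005
gripper_force: 0.0
```

```bash
python3 -m handwheel '[[0.97,0.655,0,0,0,0],[0.97,0.655,0,0,0,0],[0.97,0.655,0,0,0,0],[0.97,0.655,0,0,0,0],[0.97,0.655,0,0,0,0],[0.97,0.655,0,0,0,0],[0.97,0.655,0,0,0,0]]' >/dev/null
python3 -m handwheel '[[0.97,0.655,0,0,0,0],[0.97,0.655,0,0,0,0],[0.97,0.655,0,0,0,0],[0.97,0.655,0,0,0,0],[0.97,0.655,0,0,0,0],[0.97,0.655,0,0,0,0],[0.95,0.655,0,0,0,0],[0,0,0,0,0,0]]'
python3 - <<'E'
from h import *
c=cam('wrist'); cv2.imwrite('pics/w1.png',c['image'][:,:,::-1]); print(c['position'],c['orientation'],c['fx'],c['cx'],c['cy'])
E
```

```text
clock: 5.2
position: [0.5267, -0.0313, 0.2038]
ee_rot: [-2.159, -2.282, -0.005]
force: [0.1, 1.0, 0.5]
width: 0.005
gripper_force: 0.0
[0.5216363  0.04312062 0.38635634] [2.85866029 0.07777918 0.01542543] 371.64829954431775 324.48629897667564 237.3217926283676
```

View pics/w1.png

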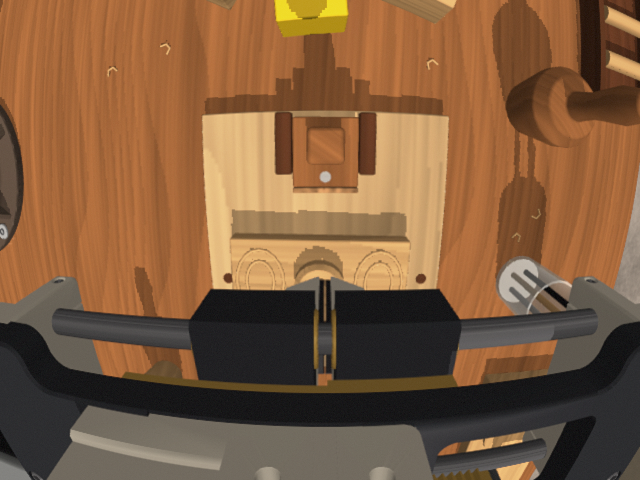

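```bash
cat >> h.py <<'E'
def fhit(c,u,v,z):
    x=(u-c['cx'])/c['fx']; y=(v-c['cy'])/c['fy']; r=np.hypot(x,y)
    d=c['R']@np.array([np.sin(r)*x/r,np.sin(r)*y/r,np.cos(r)]); p=np.array(c['position']); return p+d*(z-p[2])/d[2]
a=np.radians(2.8); O=np.array([.5321,-.0864])
def jig(P): d=P[:2]-O; return np.array([np.cos(a)*d[0]+np.sin(a)*d[1],-np.sin(a)*d[0]+np.cos(a)*d[1]])*1000
E
python3 - <<'E'
from h import *
c=cam('wrist')
for n,u,v,z in [('jigedgeL',205,115,.018),('jigedgeR',447,115,.018),('jawL',293,190,.048),('jawR',357,190,.048),('jawfarL',293,117,.048),('panL',231,241,.04),('panR',409,241,.04),('panfootL',231,236,.018),('jigL',212,278,.018)]:
    P=fhit(c,u,v,z); print(n,P.round(4),jig(P).round(1))
t=cam('top')
print('top')
for n,u,v,z in [('panL0',480,100,.04),('panL1',493,362,.04),('panR0',610,95,.04),('panR1',627,357,.04),('fen0',618,45,.044),('fen1',640,390,.044),('jaw0',410,183,.048),('jaw1',410,270,.048),('jig00',295,60,.018),('jig01',312,415,.018),('jig10',703,40,.018),('jig11',733,395,.018)]:
    P=hit(t,u/3.4+225-.35,v/3.4+195-.35,z); print(n,P.round(4),jig(P).round(1))
E
```

```text
jigedgeL [0.4003 0.0557 0.018 ] [-124.7  148.4]
jigedgeR [0.6438 0.069  0.018 ] [119.2 149.8]
jawL [ 0.4954 -0.0135  0.048 ] [-33.1  74.6]
jawR [ 0.5542 -0.0103  0.048 ] [25.8 74.9]
jawfarL [0.4925 0.0534 0.048 ] [-32.7 141.6]
panL [ 0.4343 -0.0683  0.04  ] [-96.7  22.9]
panR [ 0.6106 -0.0589  0.04  ] [79.8 23.6]
panfootL [ 0.4289 -0.0697  0.018 ] [-102.2   21.7]
jigL [ 0.4057 -0.1193  0.018 ] [-127.9  -26.6]
top
panL0 [ 0.6139 -0.0549  0.04  ] [83.2 27.4]
panL1 [ 0.4358 -0.061   0.04  ] [-95.   30.1]
panR0 [ 0.6172 -0.1441  0.04  ] [ 82.2 -61.8]
panR1 [ 0.4391 -0.1505  0.04  ] [-96.  -59.4]
fen0 [ 0.6514 -0.1498  0.044 ] [116.1 -69.2]
fen1 [ 0.4173 -0.1577  0.044 ] [-118.1  -65.6]
jaw0 [ 0.5554 -0.0061  0.048 ] [27.2 79. ]
jaw1 [ 0.4967 -0.0057  0.048 ] [-31.4  82.4]
jig00 [0.6469 0.0729 0.018 ] [122.5 153.5]
jig01 [0.4004 0.0604 0.018 ] [-124.4  153.1]
jig10 [ 0.6608 -0.2146  0.018 ] [ 122.3 -134.3]
jig11 [ 0.4138 -0.2258  0.018 ] [-124.9 -133.4]
```

```bash
python3 -m handwheel '[[0,0,1,0,0,0],[0,0,1,0,0,0],[0,0,1,0,0,0],[0,0,1,0,0,0],[0,0,1,0,0,0],[0,0,1,0,0,0],[0,0,1,0,0,0],[0,0,0.7,0,0,0]]' >/dev/null
python3 -m handwheel '[[0,0,0.5,0,0,0],[0,0,0.5,0,0,0],[0,0,0,0,0,0]]'
python3 -m handwheel '[[0.4,0,0,0,0,0],[0.2,0,0,0,0,0],[0.1,0,0,0,0,0],[0.05,0,0,0,0,0],[0,0,0,0,0,0]]'
```

```text
clock: 6.27
position: [0.5237, -0.0371, 0.028]
ee_rot: [-2.165, -2.275, 0.003]
force: [-0.4, 0.0, -0.6]
width: 0.005
gripper_force: 0.0
clock: 6.68
position: [0.5244, -0.0207, 0.03]
ee_rot: [2.163, 2.277, 0.001]
force: [0.0, -0.2, 0.2]
width: 0.003
gripper_force: 0.0
```

```bash
for i in 1; do
python3 -m handwheel '[[0.1,0,0,0,0,0],[0.1,0,0,0,0,0],[0,0,0,0,0,0]]' | egrep 'pos|^force'; done
python3 -m handwheel '[[0.05,0,0,0,0,0],[0.05,0,0,0,0,0],[0,0,0,0,0,0]]' | egrep 'pos|^force'
python3 -m handwheel '[[0.05,0,0,0,0,0],[0.05,0,0,0,0,0],[0,0,0,0,0,0]]' | egrep 'pos|^force'
```

```text
position: [0.5239, -0.0168, 0.0295]
force: [-0.3, 1.5, -0.4]
position: [0.5236, -0.015, 0.0294]
force: [-1.3, -0.9, 0.5]
position: [0.5236, -0.013, 0.0294]
force: [0.4, 0.0, -0.3]
```

```bash
python3 -m handwheel '[[0.05,0,0,0,0,0],[0.05,0,0,0,0,0],[0,0,0,0,0,0]]' | egrep 'pos|^force'
python3 -m handwheel '[[0.05,0,0,0,0,0],[0.05,0,0,0,0,0],[0,0,0,0,0,0]]' | egrep 'pos|^force'
python3 -m handwheel '[[0.05,0,0,0,0,0],[0,0,0,0,0,0]]' | egrep 'pos|^force'
```

```text
position: [0.5235, -0.0109, 0.0294]
force: [-0.5, -0.3, 0.3]
position: [0.5234, -0.0089, 0.0294]
force: [-0.2, -0.3, 0.2]
position: [0.5234, -0.008, 0.0294]
force: [0.5, -0.1, 0.1]
```

```bash
python3 -m handwheel '[[0.05,0,0,0,0,0],[0.05,0,0,0,0,0],[0,0,0,0,0,0]]' | egrep 'pos|^force'
python3 -m handwheel '[[0.05,0,0,0,0,0],[0.05,0,0,0,0,0],[0,0,0,0,0,0]]' | egrep 'pos|^force'
python3 - <<'E'
from h import *
c=cam('scene'); im=c['image'][190:320,210:400]; cv2.imwrite('pics/s2.png',cv2.resize(im,None,fx=4,fy=4,interpolation=cv2.INTER_CUBIC)[:,:,::-1])
E
```

```text
position: [0.5232, -0.006, 0.0294]
force: [0.6, -0.1, -0.9]
position: [0.5231, -0.004, 0.0294]
force: [0.1, -0.2, 0.9]
```

View pics/s2.png

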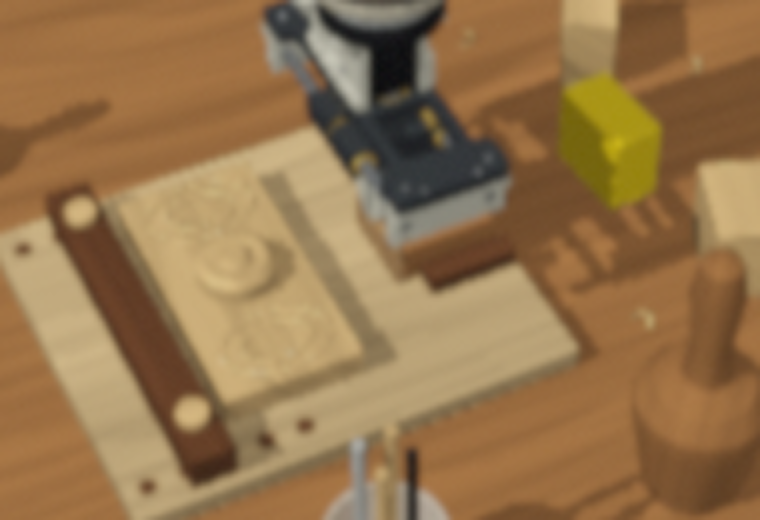

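```bash
python3 -m handwheel '[[0,0,-0.35,0,0,0],[0.05,0,0,0,0,0],[0.05,0,0,0,0,0],[0,0,0,0,0,0]]' | egrep 'pos|^force'
python3 -m handwheel '[[0.05,0,0,0,0,0],[0.05,0,0,0,0,0],[0,0,0,0,0,0]]' | egrep 'pos|^force'
python3 - <<'E'
from h import *
c=cam('wrist'); cv2.imwrite('pics/w3.png',c['image'][:,:,::-1])
E
```

```text
position: [0.5232, -0.002, 0.0367]
force: [-0.6, -1.0, 0.2]
position: [0.5228, 0.0, 0.0363]
force: [0.8, -0.7, -0.0]
```

View pics/w3.png

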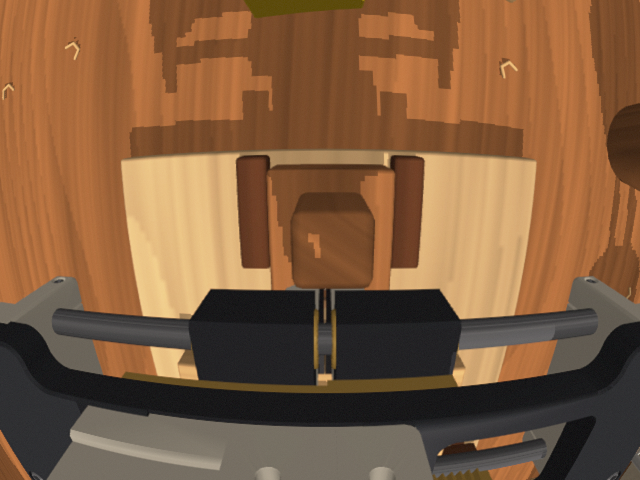

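Run:
```python
from h import *
c=cam('wrist')
for n,u,v,z in [('edgeL',260,152,.018),('edgeR',400,152,.018),('rearL',272,167,.048),('rearR',390,169,.048),('rail end L',253,268,.035),('postrearfoot',333,195,.048),('postrear top',333,211,.094),('postfront',333,286,.094)]:
    P=fhit(c,u,v,z); print(n,P.round(4),jig(P).round(1))
print(observe()['position'])
```

```text
edgeL [0.4844 0.0625 0.018 ] [-40.4 151.1]
edgeR [0.5602 0.0665 0.018 ] [ 35.5 151.3]
rearL [0.4953 0.0575 0.048 ] [-29.7 145.6]
rearR [0.5499 0.0594 0.048 ] [ 24.9 144.8]
rail end L [0.484  0.0022 0.035 ] [-43.7  90.8]
postrearfoot [0.5241 0.0456 0.048 ] [ -1.5 132.3]
postrear top [0.5229 0.0479 0.094 ] [ -2.6 134.6]
postfront [0.5245 0.02   0.094 ] [ -2.4 106.7]
[ 5.22859900e-01 -1.89970645e-04  3.63297188e-02]
```

```bash
cat >> h.py <<'E'
def fproj(c,X):
    q=c['R'].T@(np.array(X)-c['position']); r=np.arctan2(np.hypot(q[0],q[1]),q[2]); s=r/np.hypot(q[0],q[1]); return np.round([c['cx']+c['fx']*q[0]*s,c['cy']+c['fy']*q[1]*s])
E
python3 - <<'E'
from h import *
c=cam('wrist'); o=observe(); T=R.from_rotvec(o['ee_rot']).as_matrix(); p=np.array(o['position'])
print('cam in tool',(T.T@(np.array(c['position'])-p)).round(4), (T.T@c['R']).round(2).tolist())
for z in (0,-.019,-.04,-.06,-.066):
    print(z,fproj(c,p+T@[0,0,z]),fproj(c,p+T@[.0095,0,z]))
for d in trace('jaw_grip','wrist')[:1]: print(d['score'],np.array(d['rect'])*[640,480,640,480])
E
```

```text
cam in tool [ 0.0751 -0.0006 -0.1823] [[-0.0, -0.96, -0.28], [1.0, -0.0, 0.0], [-0.0, -0.28, 0.96]]
0 [325. 277.] [325. 260.]
-0.019 [325. 292.] [325. 273.]
-0.04 [326. 312.] [326. 292.]
-0.06 [326. 336.] [326. 314.]
-0.066 [326. 345.] [326. 322.]
0.7 [330.688 226.848 130.624 127.488]
```

Run:
```python
from h import *
c=cam('wrist'); now=dict(c)
c['position']=np.array([0.5216363,0.04312062,0.38635634]); c['R']=R.from_rotvec([2.85866029,0.07777918,0.01542543]).as_matrix()
g=cv2.imread('pics/w1.png').mean(2); print('w1 col330',g[105:200,330].round().astype(int).tolist()); print('col300',g[105:200,300].round().astype(int).tolist())
g=cv2.imread('pics/w3.png').mean(2); print('w3 col333',g[145:292,333].round().astype(int).tolist()); print('col380',g[145:180,380].round().astype(int).tolist())
for v in (128,164): print(jig(fhit(c,325,v,.094)))
for v in (110,112): print('edge',jig(fhit(c,325,v,.018)))
for v in (118,120): print('rear',jig(fhit(c,325,v,.048)))
```

```text
w1 col330 [75, 75, 74, 75, 76, 94, 125, 125, 125, 126, 127, 113, 71, 64, 66, 67, 67, 68, 66, 68, 64, 63, 64, 79, 84, 95, 106, 108, 108, 108, 106, 108, 107, 107, 107, 110, 112, 113, 112, 112, 111, 113, 117, 118, 123, 124, 123, 122, 118, 115, 111, 110, 111, 113, 114, 112, 108, 105, 97, 89, 95, 95, 97, 98, 97, 97, 95, 98, 115, 143, 156, 160, 162, 160, 140, 116, 101, 96, 98, 97, 95, 79, 75, 106, 129, 134, 137, 142, 165, 172, 171, 171, 172, 172, 173]
col300 [67, 68, 71, 67, 69, 83, 128, 129, 129, 128, 125, 105, 89, 106, 114, 114, 114, 114, 114, 114, 116, 115, 116, 116, 115, 115, 114, 114, 116, 114, 114, 116, 115, 114, 114, 115, 115, 114, 115, 115, 114, 113, 114, 114, 114, 116, 115, 115, 115, 114, 115, 114, 114, 116, 114, 114, 113, 115, 116, 115, 113, 114, 114, 115, 114, 116, 115, 115, 113, 114, 112, 114, 114, 116, 114, 114, 114, 113, 114, 115, 111, 90, 70, 106, 128, 130, 134, 143, 175, 184, 184, 182, 184, 184, 185]
w3 col333 [81, 82, 79, 84, 95, 110, 131, 131, 130, 129, 131, 130, 130, 130, 131, 129, 130, 131, 116, 70, 53, 49, 49, 50, 60, 69, 74, 72, 72, 73, 73, 74, 73, 75, 73, 75, 72, 74, 72, 75, 74, 73, 75, 71, 75, 73, 72, 60, 54, 54, 54, 55, 55, 52, 52, 52, 53, 55, 56, 53, 55, 55, 54, 53, 54, 58, 60, 66, 70, 75, 78, 80, 80, 79, 80, 81, 79, 78, 79, 78, 76, 78, 78, 78, 79, 78, 81, 79, 78, 79, 81, 82, 82, 82, 81, 83, 84, 83, 82, 82, 82, 80, 83, 81, 84, 84, 85, 88, 87, 87, 90, 92, 91, 88, 90, 88, 86, 86, 87, 85, 82, 80, 82, 80, 79, 80, 80, 80, 81, 80, 80, 80, 81, 79, 80, 79, 80, 79, 74, 71, 67, 62, 61, 74, 107, 107, 108]
col380 [76, 77, 77, 78, 83, 96, 116, 128, 128, 129, 129, 129, 129, 128, 128, 129, 130, 130, 129, 91, 59, 50, 53, 54, 64, 82, 94, 104, 118, 125, 125, 124, 123, 125, 127]
[ -2.86790017 133.43170657]
[ -2.69413813 105.05301953]
edge [ -2.64954297 152.22323627]
edge [ -2.63753598 150.23431053]
rear [ -2.72550637 143.10162742]
rear [ -2.7144639  141.27839026]
```

```bash
python3 -m handwheel '[[0,0,0.05,0,0,0],[0,0,0.05,0,0,0],[0,0,0.05,0,0,0],[0,0,0,0,0,0]]' | egrep 'clock|pos|^force'
python3 - <<'E'
from h import *
c=cam('scene'); o=observe(); p=np.array(o['position']); print(p, proj(c,p), proj(c,p+[0,0,.066]))
for f,n in [(.0724,'top'),(.18,'')]: pass
im=c['image'][200:270,270:370].copy(); im=cv2.resize(im,None,fx=7.5,fy=7.5,interpolation=cv2.INTER_CUBIC)
u,v=proj(c,p); cv2.circle(im,(int((u-270)*7.5),int((v-200)*7.5)),5,(255,0,0),-1)
ca,sa=np.cos(a),np.sin(a)
for yy in (75,145):
  for xx in (-32,28):
    for z in (.018,.048):
      X=[O[0]+(ca*xx-sa*yy)/1e3,O[1]+(sa*xx+ca*yy)/1e3,z]; u,v=proj(c,X); cv2.circle(im,(int((u-270)*7.5),int((v-200)*7.5)),4,(0,255,0),-1)
cv2.imwrite('pics/s4.png',im[:,:,::-1])
E
```

```text
clock: 9.82
position: [0.5228, -0.0003, 0.0332]
force: [0.2, 0.8, 0.9]
[ 5.22820388e-01 -2.69191390e-04  3.32614028e-02] (np.float64(308.2114087682293), np.float64(247.65892393080253)) (np.float64(308.0285271507555), np.float64(229.03422629728297))
```

View pics/s4.png

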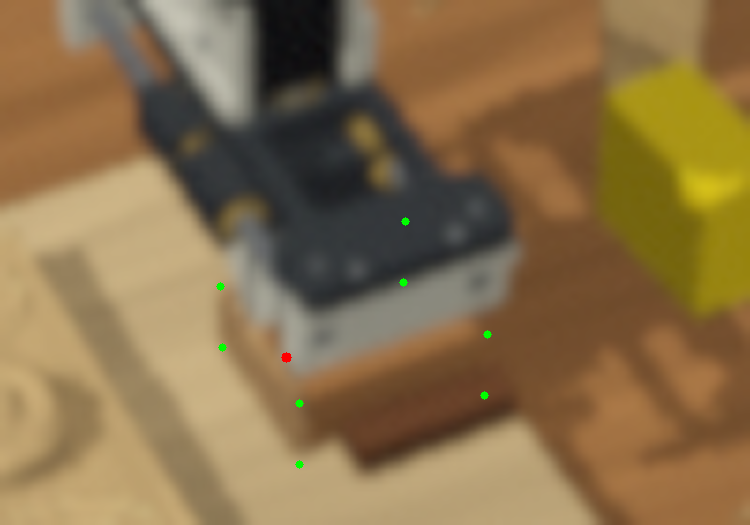

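```bash
python3 -m handwheel '[[0,0,-1,0,0,0],[0,0,-1,0,0,0],[-0.8,0,0,0,0,0],[-0.8,0,0,0,0,0],[0,0,0.9,0,0,0],[0,0,0.9,0,0,0],[0,0,0,0,0,0]]' | egrep 'clock|pos|^force'
python3 -m handwheel '[[0,0,0.1,0,0,0],[0,0,0.1,0,0,0],[0,0,0.1,0,0,0],[0,0,0.1,0,0,0],[0,0,0,0,0,0]]' | egrep 'clock|pos|^force'
python3 -m handwheel '[[0,0,0.1,0,0,0],[0,0,0.1,0,0,0],[0,0,0,0,0,0]]' | egrep 'clock|pos|^force'
```

```text
clock: 10.45
position: [0.5226, -0.0329, 0.035]
force: [-0.2, -0.3, 0.3]
clock: 10.87
position: [0.5247, -0.0321, 0.0296]
force: [1.0, 0.2, 0.3]
clock: 11.12
position: [0.5244, -0.0322, 0.0252]
force: [-0.6, -0.4, 1.1]
```

```bash
python3 -m handwheel '[[0,0,0.1,0,0,0],[0,0,0.1,0,0,0],[0,0,0,0,0,0]]' | egrep 'clock|pos|^force'
python3 -m handwheel '[[0,0,0.05,0,0,0],[0,0,0.05,0,0,0],[0,0,0,0,0,0]]' | egrep 'clock|pos|^force'
python3 -m handwheel '[[0,0,0.05,0,0,0],[0,0,0.05,0,0,0],[0,0,0,0,0,0]]' | egrep 'clock|pos|^force'
```

```text
clock: 11.37
position: [0.5243, -0.0323, 0.021]
force: [-0.4, 0.4, 0.5]
clock: 11.62
position: [0.5245, -0.0322, 0.0193]
force: [1.3, -0.2, 0.4]
clock: 11.87
position: [0.5245, -0.0322, 0.0173]
force: [0.1, -0.2, -0.1]
```

```bash
for k in 1 2 3; do :; done
python3 -m handwheel '[[0,0,0.1,0,0,0],[0,0,0.1,0,0,0],[0,0,0,0,0,0]]' | egrep 'clock|pos|^force'
python3 -m handwheel '[[0,0,0.1,0,0,0],[0,0,0.1,0,0,0],[0,0,0,0,0,0]]' | egrep 'clock|pos|^force'
python3 - <<'E'
from cell import observe
o=observe(); print(o['ee_rot'],o['joints'].round(3),o['joint_efforts'].round(1),o['force'])
E
```

```text
clock: 12.12
position: [0.5243, -0.0322, 0.013]
force: [0.8, 0.6, -0.4]
clock: 12.37
position: [0.5243, -0.0322, 0.009]
force: [-0.2, 0.7, 0.9]
[-2.16458191e+00 -2.27640097e+00  5.11712690e-04] [ 0.302  0.574 -0.468  1.982  0.402  0.677 -0.369] [ -0.1 -62.5  -7.1 -20.1   0.   -0.1  -0. ] [-0.22244857  0.71655599  0.92742177]
```

```bash
python3 -m handwheel '[[0,0,0.1,0,0,0],[0,0,0.1,0,0,0],[0,0,0,0,0,0]]' | egrep 'clock|pos|^force'
python3 -m handwheel '[[0,0,0.05,0,0,0],[0,0,0.05,0,0,0],[0,0,0,0,0,0]]' | egrep 'clock|pos|^force'
python3 - <<'E'
from h import *
c=cam('wrist'); im=c['image'][150:330,180:470]; cv2.imwrite('pics/w5.png',cv2.resize(im,None,fx=2.7,fy=2.7,interpolation=cv2.INTER_CUBIC)[:,:,::-1])
c=cam('scene'); im=c['image'][200:280,240:340].copy(); cv2.imwrite('pics/s5.png',cv2.resize(im,None,fx=7,fy=7,interpolation=cv2.INTER_CUBIC)[:,:,::-1]); print(proj(c,observe()['position']))
E
```

```text
clock: 12.62
position: [0.5243, -0.0322, 0.005]
force: [-0.2, -1.1, -0.2]
clock: 12.87
position: [0.5245, -0.0322, 0.0032]
force: [-1.3, 0.3, -0.5]
(np.float64(297.03992957044744), np.float64(259.836705331628))
```

View pics/s5.png

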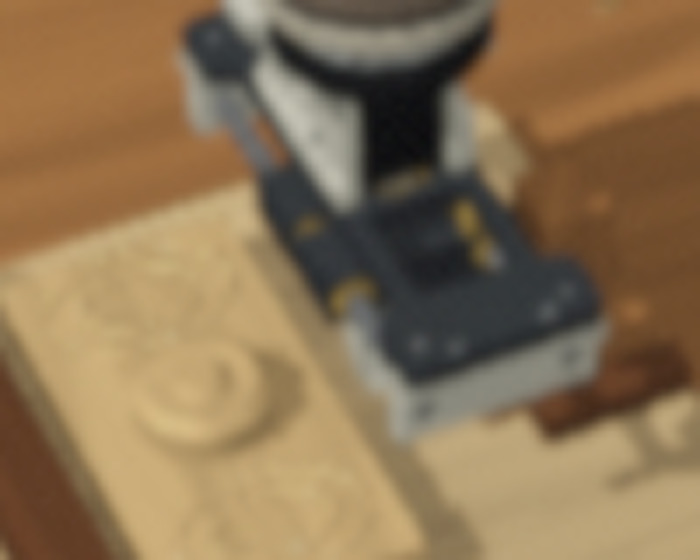

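Run:
```python
from h import *
c=cam('scene'); p=np.array(observe()['position']); T=R.from_rotvec(observe()['ee_rot']).as_matrix()
print('tool axes',T.round(3).tolist())
for z in (.05,.07,.09,.11):
  for yo in (.095,.065):
    for sx in (-.0375,.0375):
      X=p+T@[sx,yo,0]; X[2]=z; u,v=proj(c,X); print(z,yo,sx,round((u-240)*7),round((v-200)*7))
```

```text
tool axes [[-0.05, 0.999, 0.0], [0.999, 0.05, -0.0], [-0.0, 0.0, -1.0]]
0.05 0.095 -0.0375 417 549
0.05 0.095 0.0375 614 475
0.05 0.065 -0.0375 379 490
0.05 0.065 0.0375 574 417
0.07 0.095 -0.0375 416 511
0.07 0.095 0.0375 615 436
0.07 0.065 -0.0375 377 451
0.07 0.065 0.0375 575 378
0.09 0.095 -0.0375 415 471
0.09 0.095 0.0375 616 396
0.09 0.065 -0.0375 376 411
0.09 0.065 0.0375 575 338
0.11 0.095 -0.0375 414 430
0.11 0.095 0.0375 617 355
0.11 0.065 -0.0375 374 370
0.11 0.065 0.0375 576 297
```

View pics/w5.png

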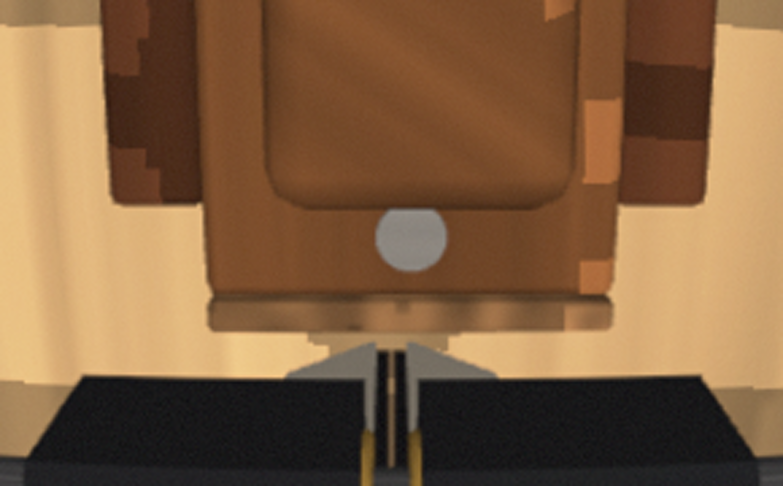

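```bash
python3 -m handwheel '[[0,0,0.1,0,0,0],[0,0,0.1,0,0,0],[0,0,0,0,0,0]]' | egrep 'clock|pos|^force'
python3 -m handwheel '[[0,0,0.05,0,0,0],[0,0,0.05,0,0,0],[0,0,0,0,0,0]]' | egrep 'clock|pos|^force'
python3 -m handwheel '[[0,0,0.05,0,0,0],[0,0,0.05,0,0,0],[0,0,0,0,0,0]]' | egrep 'clock|pos|^force'
python3 -m handwheel '[[0,0,0.05,0,0,0],[0,0,0.05,0,0,0],[0,0,0,0,0,0]]' | egrep 'clock|pos|^force'
```

```text
clock: 13.27
position: [0.5243, -0.0323, -0.001]
force: [0.0, 0.9, -0.2]
clock: 13.52
position: [0.5244, -0.0322, -0.0028]
force: [-1.2, -0.1, -0.2]
clock: 13.77
position: [0.5244, -0.0322, -0.0048]
force: [0.4, 0.4, -0.3]
clock: 14.02
position: [0.5246, -0.0322, -0.0051]
force: [-6.5, 0.3, 22.8]
```

```bash
python3 -m handwheel '[[0,0,-0.6,0,0,0],[0,0,-0.6,0,0,0],[0.2,0,0,0,0,0],[0.1,0,0,0,0,0],[0.1,0,0,0,0,0],[0,0,0,0,0,0]]' | egrep 'clock|pos|^force'
python3 -m handwheel '[[0.1,0,0,0,0,0],[0.05,0,0,0,0,0],[0,0,0,0,0,0]]' | egrep 'clock|pos|^force'
python3 -m handwheel '[[0.05,0,0,0,0,0],[0.05,0,0,0,0,0],[0,0,0,0,0,0]]' | egrep 'clock|pos|^force'
```

```text
clock: 14.52
position: [0.5238, -0.0235, 0.0171]
force: [0.8, 0.4, 0.1]
clock: 14.77
position: [0.5236, -0.0218, 0.017]
force: [-0.2, -2.4, -1.5]
clock: 15.02
position: [0.5236, -0.0208, 0.017]
force: [0.5, -5.6, -3.0]
```

```bash
python3 -m handwheel '[[0.05,0,0,0,0,0],[0.05,0,0,0,0,0],[0,0,0,0,0,0]]' | egrep 'clock|pos|^force'
python3 -m handwheel '[[0.05,0,0,0,0,0],[0.05,0,0,0,0,0],[0,0,0,0,0,0]]' | egrep 'clock|pos|^force'
```

```text
clock: 15.27
position: [0.5235, -0.019, 0.017]
force: [1.2, -6.5, -3.7]
clock: 15.52
position: [0.5234, -0.017, 0.0171]
force: [0.5, -7.2, -2.5]
```

```bash
python3 -m handwheel '[[0.1,0,0,0,0,0],[0.1,0,0,0,0,0],[0,0,0,0,0,0]]' | egrep 'clock|pos|^force'
python3 -m handwheel '[[0.05,0,0,0,0,0],[0.05,0,0,0,0,0],[0.05,0,0,0,0,0],[0,0,0,0,0,0]]' | egrep 'clock|pos|^force'
```

```text
clock: 15.77
position: [0.5231, -0.0137, 0.017]
force: [0.5, -8.5, -3.2]
clock: 16.1
position: [0.5231, -0.013, 0.0171]
force: [2.0, -13.9, -0.8]
```

```bash
python3 -m handwheel '[[-1,0,0,0,0,0],[-0.3,0,0.6,0,0,0],[-0.5,0,0,0,0,0],[-0.2,0,0,0,0,0],[-0.1,0,0,0,0,0],[0,0,0,0,0,0]]' | egrep 'clock|pos|^force'
python3 -m handwheel '[[-0.1,0,0,0,0,0],[-0.1,0,0,0,0,0],[-0.1,0,0,0,0,0],[-0.1,0,0,0,0,0],[0,0,0,0,0,0]]' | egrep 'clock|pos|^force'
```

```text
clock: 16.6
position: [0.5255, -0.0499, 0.0054]
force: [-0.4, -0.3, -0.4]
clock: 17.02
position: [0.5259, -0.0561, 0.0056]
force: [-1.0, 7.3, 1.1]
```

```bash
python3 -m handwheel '[[-0.05,0,0,0,0,0],[-0.05,0,0,0,0,0],[0,0,0,0,0,0]]' | egrep 'clock|pos|^force'
```

```text
clock: 17.27
position: [0.5258, -0.0561, 0.0056]
force: [-2.5, 12.0, 1.0]
```

```bash
python3 -m handwheel '[[0.15,0,0,0,0,0],[0,0,-1,0,0,0],[0,0,-1,0,0,0],[0,0,-1,0,0,0],[0,0,-1,0,0,0],[0.5,0.2,-1,0,0,0],[0.9,0.42,-0.6,0,0,0],[0.9,0.42,-0.6,0,0,0]]' 1 20 >/dev/null
python3 -m handwheel '[[0.9,0.42,-0.6,0,0,0],[0.9,0.42,-0.6,0,0,0],[0.9,0.42,-0.6,0,0,0],[0.9,0.42,-0.6,0,0,0],[0.9,0.42,0,0,0,0],[0.9,0.42,0,0,0,0],[0.9,0.42,0,0,0,0],[0,0,0,0,0,0]]' | egrep 'clock|pos|^force'
python3 - <<'E'
from h import *
c=cam('wrist'); cv2.imwrite('pics/w6.png',c['image'][:,:,::-1]); print(c['position'])
t=None
for d in trace('block_c','wrist'):
    k=max(cv2.findContours(d['region'].astype(np.uint8),0,2)[0],key=cv2.contourArea)[:,0]
    P=np.array([fhit(c,u,v,.06)[:2] for u,v in k]); h=cv2.convexHull((P*1000).astype(np.float32)); q=cv2.approxPolyDP(h,6,True)[:,0]
    print(round(d['score'],2),k.mean(0).round(),np.round(cv2.minAreaRect(h)[0]),np.round(cv2.minAreaRect(h)[1]),cv2.minAreaRect(h)[2]); print(q.round().tolist())
o=observe(); print(o['width'],o['joints'].round(2))
E
```

```text
clock: 18.6
position: [0.5972, 0.123, 0.1777]
force: [-0.7, 1.0, 0.2]
[0.59243326 0.1974801  0.36023779]
0.75 [347. 122.] [611. 207.] [54. 65.] 72.870849609375
[[589.0, 241.0], [574.0, 192.0], [631.0, 173.0], [648.0, 222.0]]
0.73 [217. 169.] [508. 166.] [75. 37.] 7.83322286605835
[[542.0, 187.0], [472.0, 178.0], [475.0, 144.0], [539.0, 153.0]]
0.57 [122. 127.] [409. 204.] [46. 87.] 63.23249816894531
[[361.0, 205.0], [414.0, 176.0], [444.0, 179.0], [457.0, 202.0], [410.0, 228.0], [377.0, 233.0]]
1.0016803118155881 [ 0.1   0.5  -0.57  1.61  0.29  1.12 -0.49]
```

View pics/w6.png

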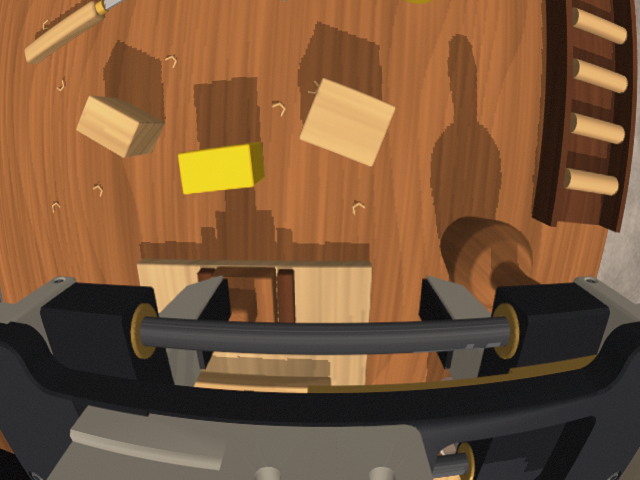

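```bash
python3 -m handwheel '[[0.5,0,0.5,0,0,1],[0.5,0,0.5,0,0,1],[0.5,0,0.5,0,0,1],[0.5,0,0.5,0,0,1],[0.5,0,0.5,0,0,1],[0,0,0,0,0,0.1],[0,0,0,0,0,0]]'
python3 - <<'E'
from h import *
o=observe(); T=R.from_rotvec(o['ee_rot']).as_matrix(); print(T.T@(np.array([.611,.207,.002])-o['position'])/.02, np.degrees(np.arctan2(T[1,1],T[0,1])))
E
```

```text
clock: 19.28
position: [0.6007, 0.167, 0.1271]
ee_rot: [2.532, 1.859, -0.003]
force: [-0.2, -0.8, -0.2]
width: 1.003
gripper_force: 0.0
[ 2.07335431 -0.10232592  6.25262747] -17.436744548906905
```

```bash
python3 -m handwheel '[[0.8,-0.1,0,0,0,0],[0.8,0,0.4,0,0,0],[0.45,0,0.8,0,0,0],[0,0,1,0,0,0],[0,0,1,0,0,0],[0,0,1,0,0,0],[0,0,0,0,0,0]]' | egrep 'clock|pos|^force'
python3 -m handwheel '[[0,0,1,0,0,0],[0,0,0.6,0,0,0],[0,0,0.4,0,0,0],[0,0,0,0,0,0]]' | egrep 'clock|pos|^force'
python3 -m handwheel '[[0,0,0,0,0,0],[0,0,0,0,0,0],[0,0,0,0,0,0],[0,0,0,0,0,0],[0,0,0,0,0,0]]' 0.4 35
```

```text
clock: 19.87
position: [0.6091, 0.2049, 0.039]
force: [0.1, -1.0, 0.2]
clock: 20.2
position: [0.6106, 0.2068, 0.002]
force: [-0.3, -0.2, 0.2]
clock: 20.62
position: [0.6118, 0.2081, 0.0041]
ee_rot: [2.533, 1.857, 0.001]
force: [-0.6, -0.1, 2.3]
width: 0.695
gripper_force: 35.0
```

```bash
python3 -m handwheel '[[0,0,-0.6,0,0,0],[0,0,-1,0,0,0],[0,0,-1,0,0,-1],[0,0,-1,0,0,-1],[0,0,-1,0,0,-1],[0,0,-1,0,0,-1],[0,0,-0.5,0,0,-1],[0,0,0,0,0,-0.05]]' | egrep 'clock|pos|ee|^force|grip'
python3 -m handwheel '[[0,0,0,0,0,0]]' >/dev/null
python3 - <<'E'
from h import *
o=observe(); T=R.from_rotvec(o['ee_rot']).as_matrix(); print(o['position'],T.T@(np.array([.5266,-.0355,.022])-o['position'])/.02, np.degrees(np.arctan2(T[1,1],T[0,1])))
E
```

```text
clock: 21.28
position: [0.613, 0.2086, 0.1291]
ee_rot: [2.164, 2.275, 0.007]
force: [0.4, 0.4, -1.6]
gripper_force: 35.0
[0.61171732 0.20790527 0.12622568] [-11.96878319  -4.80421298   5.20124627] 2.574839919366031
```

```bash
python3 -m handwheel '[[-0.92,-0.37,0,0,0,0],[-0.92,-0.37,0,0,0,0],[-0.92,-0.37,0,0,0,0],[-0.92,-0.37,0,0,0,0],[-0.92,-0.37,0,0,0,0],[-0.92,-0.37,0,0,0,0],[-0.92,-0.37,0,0,0,0]]' >/dev/null
python3 -m handwheel '[[-0.92,-0.37,0,0,0,0],[-0.92,-0.37,0,0,0,0],[-0.92,-0.37,0,0,0,0],[-0.92,-0.37,0,0,0,0],[-0.92,-0.37,0,0,0,0],[-0.92,-0.37,0,0,0,0],[0,0,0,0,0,0]]' >/dev/null
python3 -m handwheel '[[0,0,0.5,0,0,0],[0,0,0,0,0,0],[0,0,0,0,0,0]]' | egrep 'clock|pos|ee|^force|grip'
python3 - <<'E'
from h import *
o=observe(); T=R.from_rotvec(o['ee_rot']).as_matrix(); print(o['position'],T.T@(np.array([.5266,-.0355,.022])-o['position'])/.02, np.degrees(np.arctan2(T[1,1],T[0,1])))
c=cam('wrist'); cv2.imwrite('pics/w7.png',c['image'][:,:,::-1])
E
```

```text
clock: 22.78
position: [0.526, -0.0344, 0.1143]
ee_rot: [-2.167, -2.272, 0.001]
force: [1.0, 0.6, -2.6]
gripper_force: 35.0
[ 0.52598008 -0.03443191  0.11432283] [-0.05864964  0.036999    4.61603351] 2.7257316684992996
```

```bash
python3 -m handwheel '[[-0.03,0,0.9,0,0,0],[0,0,0.9,0,0,0],[0,0,0.7,0,0,0],[0,0,0.4,0,0,0],[0,0,0.2,0,0,0],[0,0,0,0,0,0]]' | egrep 'clock|pos|^force|grip'
python3 -m handwheel '[[0,0,0.3,0,0,0],[0,0,0.3,0,0,0],[0,0,0.2,0,0,0],[0,0,0,0,0,0]]' | egrep 'clock|pos|^force|grip'
```

```text
clock: 23.33
position: [0.5264, -0.0356, 0.0529]
force: [0.4, -0.2, -1.7]
gripper_force: 35.0
clock: 23.67
position: [0.5262, -0.0363, 0.0368]
force: [1.3, -0.1, -0.8]
gripper_force: 35.0
```

```bash
python3 -m handwheel '[[0,0,0.3,0,0,0],[0,0,0.2,0,0,0],[0,0,0,0,0,0]]' | egrep 'clock|pos|^force|grip'
python3 -m handwheel '[[0,0,0.1,0,0,0],[0,0,0.05,0,0,0],[0,0,0,0,0,0]]' | egrep 'clock|pos|^force|grip'
python3 -m handwheel '[[0,0,0.05,0,0,0],[0,0,0,0,0,0]]' | egrep 'clock|pos|^force|grip'
```

```text
clock: 23.92
position: [0.5261, -0.0363, 0.0266]
force: [-0.1, -0.4, -1.1]
gripper_force: 35.0
clock: 24.17
position: [0.5266, -0.0362, 0.0243]
force: [0.3, 0.0, -1.2]
gripper_force: 35.0
clock: 24.33
position: [0.5267, -0.0362, 0.0234]
force: [-0.6, -0.6, -2.5]
gripper_force: 35.0
```

```bash
python3 -m handwheel '[[0,0,0.05,0,0,0],[0,0,0.03,0,0,0],[0,0,0,0,0,0]]' | egrep 'clock|pos|^force|grip'
python3 -m handwheel '[[-0.05,0,0,0,0,0],[-0.05,0,0,0,0,0],[0,0,0,0,0,0]]' | egrep 'clock|pos|^force|grip'
```

```text
clock: 24.58
position: [0.5267, -0.0362, 0.022]
force: [-0.7, -0.9, 1.4]
gripper_force: 35.0
clock: 24.83
position: [0.527, -0.0381, 0.022]
force: [0.7, 0.7, 1.3]
gripper_force: 35.0
```

```bash
python3 -m handwheel '[[-0.05,0,0,0,0,0],[-0.03,0,0,0,0,0],[0,0,0,0,0,0]]' | egrep 'clock|pos|^force|grip'
python3 -m handwheel '[[0,0,0,0,0,0],[0,0,0,0,0,0],[0,0,0,0,0,0]]' 1 | egrep 'clock|pos|^force|grip|width'
```

```text
clock: 25.08
position: [0.5272, -0.0396, 0.022]
force: [1.3, 2.4, 3.6]
gripper_force: 35.0
clock: 25.33
position: [0.5265, -0.0402, 0.0216]
force: [0.1, -0.4, 0.1]
width: 0.865
gripper_force: 0.0
```

```bash
python3 -m handwheel '[[0,0,0,0,0,0],[0,0,-0.5,0,0,0],[0,0,-1,0,0,0],[0,0,-1,0,0,0],[0,0,-1,0,0,0],[0,0,-0.5,0,0,0]]' | egrep 'clock|pos|^force|width'
python3 -m handwheel '[[1,0,0,0,0,0],[1,0,0,0,0,0],[1,0,0,0,0,0],[1,0,0,0,0,0],[1,0,0,0,0,0],[0.85,0,0,0,0,0],[0,0,0,0,0,0],[0,0,0,0,0,0]]' 0 20| egrep 'clock|pos|^force|width'
python3 - <<'E'
from h import *
c=cam('top')
for d in place_of('jaw_grip','top')[:2]: print(d['score'],jig(hit(c,d['point'][0]*640,d['point'][1]*480,.094)))
E
```

```text
clock: 25.83
position: [0.5279, -0.0395, 0.1046]
force: [0.6, 0.7, -0.1]
width: 1.001
clock: 26.5
position: [0.5211, 0.078, 0.1019]
force: [-0.4, -0.5, -0.1]
width: 0.471
```

```bash
python3 -m handwheel '[[0,0,0,0,0,0],[0,0,1,0,0,0],[0,0,1,0,0,0],[0,0,0.6,0,0,0],[0,0,0.4,0,0,0],[0,0,0,0,0,0]]' | egrep 'clock|pos|^force|width'
python3 -m handwheel '[[-0.2,0,0,0,0,0],[-0.1,0,0,0,0,0],[-0.1,0,0,0,0,0],[-0.1,0,0,0,0,0],[0,0,0,0,0,0]]' | egrep 'clock|pos|^force|width'
```

```text
clock: 27.1
position: [0.5204, 0.0763, 0.0403]
force: [-0.1, 1.0, 0.2]
width: 0.008
clock: 27.52
position: [0.5223, 0.0671, 0.0424]
force: [0.9, 0.7, 0.8]
width: 0.008
```

```bash
python3 -m handwheel '[[-0.1,0,0,0,0,0],[-0.1,0,0,0,0,0],[0,0,0,0,0,0]]' | egrep 'clock|pos|^force|width'
python3 -m handwheel '[[-0.05,0,0,0,0,0],[-0.05,0,0,0,0,0],[0,0,0,0,0,0]]' | egrep 'clock|pos|^force|width'
```

```text
clock: 27.77
position: [0.5224, 0.0648, 0.0424]
force: [0.3, 5.0, 3.0]
width: 0.008
clock: 28.02
position: [0.5225, 0.0631, 0.0424]
force: [-1.6, 6.1, 3.2]
width: 0.004
```

```bash
python3 -m handwheel '[[-0.1,0,0,0,0,0],[-0.1,0,0,0,0,0],[0,0,0,0,0,0]]' | egrep 'clock|pos|^force'
python3 -m handwheel '[[-0.05,0,0,0,0,0],[0,0,0,0,0,0]]' | egrep 'clock|pos|^force'
```

```text
clock: 28.27
position: [0.5227, 0.0589, 0.0424]
force: [-0.2, 5.5, 2.3]
clock: 28.43
position: [0.5228, 0.0583, 0.0424]
force: [-1.2, 6.6, 1.4]
```

```bash
python3 -m handwheel '[[-0.05,0,0,0,0,0],[0,0,0,0,0,0]]' | egrep 'pos|^force'
python3 -m handwheel '[[-0.05,0,0,0,0,0],[0,0,0,0,0,0]]' | egrep 'pos|^force'
```

```text
position: [0.5228, 0.0577, 0.0425]
force: [-1.2, 7.0, 1.2]
position: [0.5228, 0.0574, 0.0425]
force: [-0.6, 10.0, 1.4]
```

```bash
python3 -m handwheel '[[-0.05,0,0,0,0,0],[0,0,0,0,0,0]]' | egrep 'pos|^force'
python3 -m handwheel '[[-0.05,0,0,0,0,0],[0,0,0,0,0,0]]' | egrep 'pos|^force'
python3 -m handwheel '[[-0.05,0,0,0,0,0],[0,0,0,0,0,0]]' | egrep 'clock|pos|^force'
```

```text
position: [0.5228, 0.0572, 0.0425]
force: [-0.9, 12.1, -0.1]
position: [0.5228, 0.057, 0.0425]
force: [-1.2, 14.0, 0.7]
clock: 29.27
position: [0.5228, 0.0568, 0.0425]
force: [0.0, 17.2, 0.1]
```

```bash
python3 -m handwheel '[[-0.1,0,0,0,0,0],[-0.05,0,0,0,0,0],[0,0,0,0,0,0]]' | egrep 'pos|^force'
python3 -m handwheel '[[-0.1,0,0,0,0,0],[0,0,0,0,0,0]]' | egrep 'pos|^force'
python3 -m handwheel '[[-0.05,0,0,0,0,0],[0,0,0,0,0,0]]' | egrep 'clock|pos|^force'
```

```text
position: [0.5229, 0.0565, 0.0426]
force: [-2.0, 24.1, -2.5]
position: [0.5229, 0.0565, 0.0426]
force: [-2.1, 30.1, -3.8]
clock: 29.85
position: [0.5228, 0.0565, 0.0426]
force: [-3.4, 32.3, -4.7]
```

```bash
python3 -m handwheel '[[-0.06,0,0,0,0,0],[0,0,0,0,0,0]]' | egrep 'pos|^force'
python3 -m handwheel '[[0.1,0,0,0,0,0],[0.1,0,0,0,0,0],[0.1,0,0,0,0,0],[0.2,0,0,0,0,0],[0.5,0,0,0,0,0],[0,0,-1,0,0,0],[0,0,-1,0,0,0],[0,0,-1,0,0,0]]' | egrep 'clock|pos|^force'
python3 -m handwheel '[[1,0,-1,0,0,0],[1,0,-1,0,0,0],[0,0,-1,0,0,0],[0,0,-1,0,0,0],[0,0,0,0,0,0]]' | egrep 'clock|pos|^force'
python3 - <<'E'
from h import *
c=cam('wrist'); cv2.imwrite('pics/w9.png',c['image'][:,:,::-1])
ca,sa=np.cos(a),np.sin(a)
for l,z in [('block_c',.078),('panel',.04),('jaw_grip',.048)]:
    for cm in ('wrist','top'):
        cc=c if cm=='wrist' else cam('top'); H=fhit if cm=='wrist' else hit
        for d in trace(l,cm)[:5]:
            k=max(cv2.findContours(d['region'].astype(np.uint8),0,2)[0],key=cv2.contourArea)[:,0]
            P=np.array([jig(H(cc,u,v,z)) for u,v in k],np.float32); r=cv2.minAreaRect(P)
            print(l,cm,round(d['score'],2),np.round(r[0]),np.round(r[1]),round(r[2],1))
E
```

```text
position: [0.5228, 0.0565, 0.0427]
force: [-3.1, 35.9, -4.7]
clock: 30.68
position: [0.5214, 0.064, 0.1023]
force: [1.3, 0.1, -0.7]
clock: 31.1
position: [0.5218, 0.105, 0.1855]
force: [1.1, 0.1, 0.2]
block_c wrist 0.65 [-16. 253.] [60. 34.] 5.4
block_c wrist 0.46 [ -3. 152.] [55. 23.] 0.8
block_c wrist 0.45 [-0. 40.] [13. 10.] 89.5
block_c top 0.92 [-24. 535.] [80. 48.] 40.4
block_c top 0.79 [-119.  293.] [44. 68.] 61.4
block_c top 0.7 [-3. 48.] [68. 56.] 1.6
panel top 0.7 [ -5. -22.] [179.  92.] 0.1
jaw_grip wrist 0.74 [ -3. 141.] [60. 25.] 2.9
jaw_grip top 0.55 [18. 81.] [25. 12.] 23.3
```

```bash
python3 -c "
from cell import *
print(sign_off())"
```

```text
the job is handed in; nothing more can be done
None
```

I handed the job in at about 31 s with the panel home against the fence, block_c upright between panel and jaw, and the jaw pushed up with about 36 N (about 29 N of squeeze after slide friction); I did not re-measure the squeeze after letting go.

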